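Snug up the gearbox filler plug

TASK

The maroon gearbox on the workshop bench has just been filled, and its brass filler plug, the one with the red seal ring, is still loose. Turn it clockwise until the tapered thread bites, which shows when the red ring begins to turn along with the plug, then nip it up by about 20 degrees more and let go. Leave the steel level plug with the blue ring as it is.

Things in the scene. Friction and masses are not known exactly. Their poses are not given: they have to be found in the camera images.
- filler_grip (a point): Brass filler plug on top of the gearbox: flat wing bar 46 long, 14 thick, 32 mm high on a vertical tapered neck. Point: bar centre, on the turning axis, 135 mm above the bench; x along the bar (same both ways), y across it, z up. Below the point: bar's underside 16 mm, red ring's top 34 mm. 70 mm free all round. Turning clockwise from above tightens; height stays; it stays where it is left.
- filler_seal (a joint): Red seal ring under the brass plug, 56 mm across, white mark on its top; rad turned clockwise from above, 0 at start. The plug runs free (0.03 N m) for an unknown 0.1 to 1.0 rad while the ring stays at 0; then the taper bites, torque jumps to 0.15 N m plus 0.2 per rad, and ring turns with plug. 20 degrees = 0.35 rad. Turning the plug back does not turn the ring back.
- level_grip (a point): Steel level plug with a blue ring, the bystander 160 mm from the filler plug on the same gearbox; same shape and sizes. Point: centre of its bar; x along the bar, z up. Already tight.
- level_plug (a joint): Turn of the steel level plug in rad, clockwise from above positive; 0 at the start, and to be left there (0.3 N m would move it).

How it is judged:
By the outcome, as a careful person would: the job done as asked, in the order asked, and still so for the second after the job is handed in, with the robot touching nothing.
It also fails if it takes over 35 s, if anything falls off the work surface, if the arm or the gripper's body presses on something with over 40 N, if the wrist force passes 120 N, or if a joint passes its speed limit or range.

ROBOT

A 6-joint arm with a two-finger parallel gripper is mounted at the origin on the work surface. World frame = base frame: x ahead of the robot, y to its left, z up, the work surface at z = 0. Lengths are in m, angles in degrees, forces in N, time in s.
With the tool pointing down it reaches from about 0.3 to 0.85 m from the base axis. Payload 4.2 kg.
Tool frame: the origin (TCP) lies at the very end of the fingers, on their centre line; the grasp point (between the pads) lies 19 mm behind it; z points along the fingers, y is the direction in which the jaws open and shut (so a half turn about z gives the same grasp; the last joint's range is limited). The gripper opens to 91 mm and grips with 3 to 60 N. Pads are 32 mm wide; open, the fingers measure 118 mm over their backs; the gripper's body (76 mm by 178 mm) begins 60 mm behind the grasp point.
Start: joints at [-72.938, 18.312, 89.639, -0, 72.044, -1.146], TCP at [0.18, -0.546, 0.214] pointing down, gripper open.
Joint ranges: [-177.97, 177.97], [-48.28, 115.42], [12.27, 149.76], [-77.06, 257.06], [2.81, 150.46], [-146.56, 146.56]. Speed limits (degrees/s): [147.25, 147.25, 180, 180, 180, 180].

INTERFACE

Orientations are given as [roll, pitch, yaw] about the fixed x, y, z axes, in that order (R = Rz(yaw) Ry(pitch) Rx(roll)).
In Python, from plant import status, imaging, ctrl, search_frame, tip_of gives the robot as it stands.
- The arm moves only by the tool play_rows, never from a script. Its argument "steps" is text: rows parted by semicolons, each of 4 numbers parted by spaces: the shift along the tool's x, y, z in cm, then the turn about the tool's z in degrees. A call has 1 to 10 rows; each row is the pose to reach, as a shift and turn from the pose measured when the call began, along the tool's axes at that moment; what a row does not reach only later rows make up. A row lasts 1/12 s, in which the tool goes at most 41.7 mm and 7.16 degrees, less where a joint would pass 70% of its speed; a pose out of reach is approached as far as the arm can. A call with a gripper value outside its range is refused whole. "grip" is the opening in per cent of the stroke, from 0 (shut) to 100 (fully open), set as the call begins (left out, the last holds). The fingers move at their own pace and stop on an object; "squeeze" is the grip in N (left out, the last holds). Time passes only in rows, so rows that repeat a pose let the fingers close. It gives the time, the measured TCP pose, the force and the opening at its end, in the units of the state.
- status.observe(): the state, without advancing time (a new reading comes with each control period).
- imaging.read_camera(name): name is "scene" or "top" or "wrist"; returns a dict with "image" (480x640x3 uint8, red, green, blue), "fov_y" (degrees; the focal length in pixels is half the picture's height over the tangent of half this angle, whatever the lens; pixels are square), "cx", "cy" (the principal point, pixels), "R" (3x3) and "t" (3): a world point X has camera coordinates R X + t. Camera axes: x right, y down, z forward; pixel columns grow to the right and rows downward; lengths in m; the calibration is good to about 2 mm. A picture is of the moment at which its call begins. There is no depth.
- ctrl.close_job(): hands the job in, once; it reports no verdict.
Trained networks look in a picture, given as the dict that the camera call returned (one of the last four; its "shot" number tells which), for a name from the list of things; names that differ only in an ending like _2 or _b are one class to them, and where a whole thing is asked for, a point or a joint stands for the part that bears it (a point fixed in the world has none). Each returns a list of dicts, best first, with "conf" (0 to 1); they miss things now and then, are a little off and sometimes report something else, mostly with a low value. They report only what shows in the picture. A call takes as long as a camera call.
- search_frame(thing, picture): "at" ([column, row] in pixels, amid what is visible of it).
- tip_of(thing, picture): "at" ([column, row] in pixels: a listed point, or the origin of a listed thing).
The state is a dict: "clock": time; "joints": joint angles; "joint_velocities": joint speeds; "effort": joint torques, N m; "eef_pos": TCP position; "tcp_rot": TCP orientation; "force": force on the tool from outside, world axes, zero at the start; "ft_torque": the same for the moment, N m; "gripper_width": finger opening in m.
Only numpy, scipy, OpenCV 4.12 (cv2) and the standard library are available. Lean on these libraries where they do the work, as an engineer would, in place of code of your own. Each camera call takes 0.05 s, during which the arm holds its last target. There are 200 camera calls.

## Working session

There is one attempt and no reset: what is moved stays moved. The work goes in short steps, Python scripts to look and compute and a tool call to move; the robot and the scene stay as the last step left them, time stands still between calls to the robot, and variables do not carry over. Pictures are saved under pics/ and viewed, about 8 in all and at most 12, crops included, and the job is handed in when it is done.

Besides the shell and the picture viewer there is one more tool, called in YAML: its name, and indented under it one key for each argument. play_rows: Moves the arm, as the interface text tells. Its arguments: {"type":"object","properties":{"steps":{"type":"string"},"grip":{"type":"number"},"squeeze":{"type":"number"}},"required":["steps"]}

```bash
ls; mkdir -p pics; cat > h.py <<'E'
import numpy as np, cv2
from plant import status, imaging, ctrl, search_frame, tip_of
def f(p): return p["image"].shape[0]/2/np.tan(np.radians(p["fov_y"]/2))
def ray(p,px):
    R=np.array(p["R"]);t=np.array(p["t"])
    d=R.T@np.array([(px[0]-p["cx"])/f(p),(px[1]-p["cy"])/f(p),1]); return -R.T@t,d
def atz(p,px,z):
    c,d=ray(p,px); return c+d*(z-c[2])/d[2]
def save(p,n): cv2.imwrite(f"pics/{n}.png",p["image"][:,:,::-1])
def proj(p,X):
    c=np.array(p["R"])@X+np.array(p["t"]); return [c[0]/c[2]*f(p)+p["cx"],c[1]/c[2]*f(p)+p["cy"]]
E
python3 - <<'E'
from h import *
s=status.observe(); print({k:np.round(v,3) for k,v in s.items()})
ims=[]
for n in ("scene","top"):
    p=imaging.read_camera(n); save(p,n+"0"); ims.append(p["image"])
    for th in ("filler_grip","level_grip"):
        for d in tip_of(th,p)[:3]: print(n,th,d,atz(p,d["at"],.135).round(4))
    for th in ("filler_seal",):
        for d in search_frame(th,p)[:3]: print(n,th,d,atz(p,d["at"],.101).round(4))
cv2.imwrite("pics/both.png",cv2.resize(np.vstack(ims),(480,720))[:,:,::-1])
E
```

```text
pics
{'clock': np.float64(0.0), 'joints': array([-7.2935e+01,  1.8350e+01,  8.9707e+01, -1.0000e-03,  7.2045e+01,
       -1.1460e+00]), 'joint_velocities': array([ 0.053, -0.021, -0.007,  0.014,  0.103,  0.102]), 'effort': array([-1.0000e-03, -4.1246e+01, -2.3198e+01,  7.3000e-02,  4.6000e-02,
       -0.0000e+00]), 'eef_pos': array([ 0.18 , -0.546,  0.213]), 'tcp_rot': array([-1.79897e+02, -2.00000e-03,  1.82110e+01]), 'force': array([-0.421, -0.596, -0.807]), 'ft_torque': array([ 0.041,  0.021, -0.011]), 'gripper_width': np.float64(0.092)}
scene filler_grip {'at': [155.6, 332.8], 'conf': 0.61} [ 0.5319 -0.1868  0.135 ]
scene level_grip {'at': [278.0, 282.5], 'conf': 0.79} [ 0.5602 -0.0287  0.135 ]
scene filler_seal {'at': [159.8, 341.4], 'conf': 0.93} [ 0.5268 -0.1872  0.101 ]
top filler_grip {'at': [509.8, 254.6], 'conf': 0.93} [ 0.5303 -0.187   0.135 ]
top level_grip {'at': [379.1, 232.4], 'conf': 0.55} [ 0.5609 -0.0298  0.135 ]
top filler_seal {'at': [496.9, 259.3], 'conf': 0.69} [ 0.5271 -0.1817  0.101 ]
```

```bash
python3 - <<'E'
import cv2,numpy as np
a=cv2.imread("pics/top0.png")[190:310,320:580];b=cv2.imread("pics/scene0.png")
cv2.imwrite("pics/crop0.png",np.vstack([cv2.resize(a,(640,295),interpolation=2),cv2.resize(b[200:420,60:440],(640,300))]))
E
```

```text
(no output)
```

View pics/crop0.png

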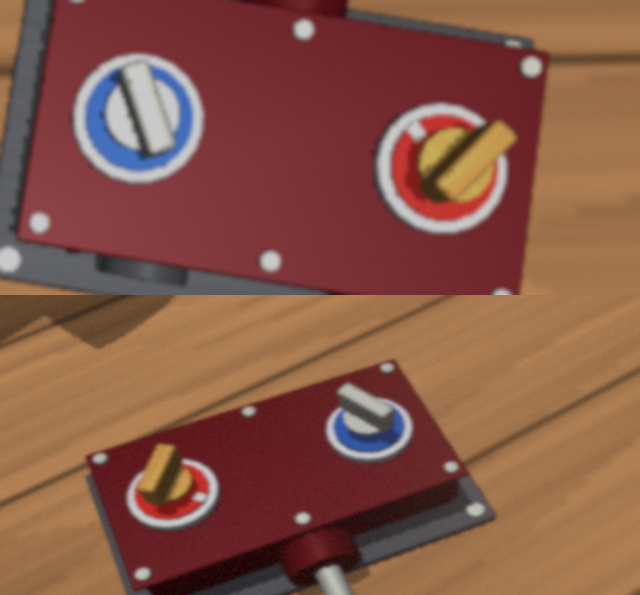

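The top view shows the brass bar at about 46° clockwise from +x in world axes, with the white ring mark in the clear. I'll grasp at yaw ≈134°, which leaves wrist range for turning clockwise.

play_rows:
  steps: "44.5 -23.2 0 -115;44.5 -23.2 0 -115;44.5 -23.2 0 -115;44.5 -23.2 0 -115;44.5 -23.2 0 -115;44.5 -23.2 0 -115;44.5 -23.2 0 -115;44.5 -23.2 0 -115;44.5 -23.2 0 -115;44.5 -23.2 0 -115"
  grip: 100

```text
clock: 1.23
eef_pos: [0.4715, -0.246, 0.2142]
tcp_rot: [180.0, 0.0, 90.2]
force: [0.1, -0.9, -0.1]
gripper_width: 0.0912
```

play_rows:
  steps: "5.9 5.9 0 -44;5.9 5.9 0 -44;5.9 5.9 0 -44;5.9 5.9 0 -44;5.9 5.9 0 -44;5.9 5.9 0 -44;5.9 5.9 0 -44;5.9 5.9 0 -44"

```text
clock: 1.9
eef_pos: [0.5304, -0.1868, 0.2142]
tcp_rot: [180.0, 0.0, 134.1]
force: [-0.6, 0.6, -1.1]
gripper_width: 0.0914
```

```bash
python3 - <<'E'
from h import *
s=status.observe(); print(s["clock"],s["eef_pos"],s["tcp_rot"],s["ft_torque"],s["joints"])
p=imaging.read_camera("wrist"); save(p,"w1"); print(ray(p,(320,240)))
for d in tip_of("filler_grip",p)[:2]: print(d,atz(p,d["at"],.135).round(4))
for d in search_frame("filler_seal",p)[:2]: print(d,atz(p,d["at"],.101).round(4))
print("tcp axes px",proj(p,np.array([.53,-.187,.151])))
# brass top outline
E
```

```text
1.9 [ 0.53035891 -0.18677883  0.21419385] [1.79988407e+02 3.27263159e-02 1.34085316e+02] [ 0.00896358 -0.16032202 -0.00849675] [-2.05707556e+01  1.71402708e+01  9.13222141e+01 -3.72357569e-03
  7.15029762e+01 -6.46548946e+01]
(array([ 0.48100709, -0.13561319,  0.38479298]), array([ 0.17550201, -0.17548045, -0.96872886]))
{'at': [315.7, 251.4], 'conf': 0.96} [ 0.5297 -0.1885  0.135 ]
{'at': [316.5, 239.9], 'conf': 0.68} [ 0.5305 -0.1888  0.101 ]
tcp axes px [np.float64(317.5588084508293), np.float64(257.19537195495553)]
```

View pics/w1.png

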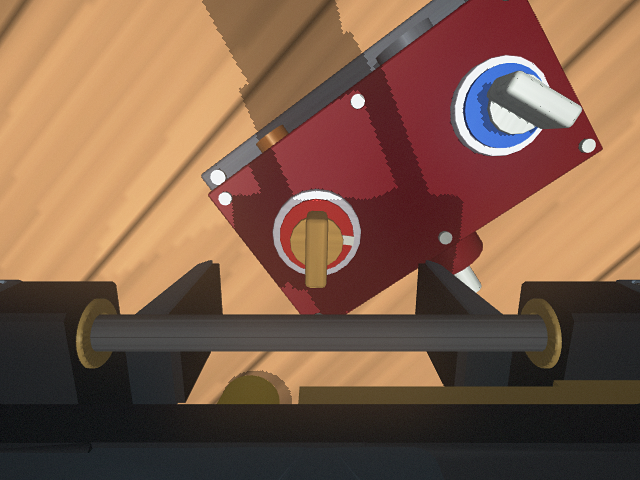

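The wrist view shows the bar lined up with the tool x axis at (316,250) and the white mark clear at (348,240). I'll descend with a 1 mm side correction, then close.

play_rows:
  steps: "-0.1 -0.15 3 0;-0.1 -0.15 6 0;-0.1 -0.15 8.5 0;-0.1 -0.15 9.7 0;-0.1 -0.15 9.7 0;-0.1 -0.15 9.7 0"

```text
clock: 2.55
eef_pos: [0.5299, -0.1888, 0.117]
tcp_rot: [-180.0, -0.0, 134.0]
force: [0.6, 0.2, 0.4]
gripper_width: 0.0907
```

play_rows:
  steps: "0 0 0 0;0 0 0 0;0 0 0 0;0 0 0 0;0 0 0 0;0 0 0 0;0 0 0 0;0 0 0 0;0 0 0 0;0 0 0 0"
  grip: 0
  squeeze: 25

```text
clock: 3.38
eef_pos: [0.53, -0.1887, 0.1171]
tcp_rot: [180.0, -0.0, 134.0]
force: [-0.2, 0.3, -0.9]
gripper_width: 0.0359
```

```bash
cat > look.py <<'E'
from h import *
import sys
T=[]
for i in range(3):
    p=imaging.read_camera("wrist"); s=status.observe(); T.append(np.r_[s["force"],s["ft_torque"]])
save(p,sys.argv[1]); cv2.imwrite(f"pics/{sys.argv[1]}c.png",cv2.resize(p["image"][130:430,170:470,::-1],(600,600)))
print(s["clock"],np.round(s["eef_pos"],4),np.round(s["tcp_rot"],2),s["gripper_width"],np.mean(T,0).round(3),np.std(T,0).round(3))
E
python3 look.py w2
```

```text
3.5333 [ 0.53   -0.1887  0.117 ] [ 1.7999e+02 -1.0000e-02  1.3400e+02] 0.03567881005600579 [ 0.001  0.54   0.23   0.156 -0.205 -0.001] [0.373 0.455 0.269 0.033 0.018 0.022]
```

View pics/w2.png

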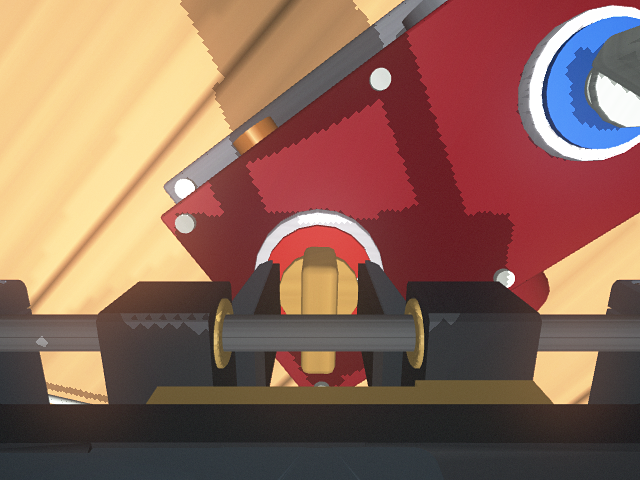

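The fingers are still closing in this view, so I'll give them more time.

play_rows:
  steps: "0 0 0 0;0 0 0 0;0 0 0 0;0 0 0 0;0 0 0 0;0 0 0 0"

```text
clock: 4.03
eef_pos: [0.53, -0.1887, 0.117]
tcp_rot: [180.0, -0.0, 134.0]
force: [-0.4, -0.8, -0.4]
gripper_width: 0.0359
```

```bash
python3 look.py w3; python3 - <<'E'
from h import *
ims=[]
for n in ("scene","top"):
    p=imaging.read_camera(n); save(p,n+"3")
    u,v=map(int,proj(p,np.array([.53,-.187,.105])))
    ims.append(cv2.resize(p["image"][v-40:v+40,u-50:u+50],(500,400) if 0 else (375,300),interpolation=2))
w=cv2.imread("pics/w3c.png"); 
cv2.imwrite("pics/m3.png",np.hstack([np.vstack(ims)[:,:,::-1],cv2.resize(w,(400,600))]))
E
```

```text
4.1833 [ 0.53   -0.1887  0.1171] [ 1.7999e+02 -1.0000e-02  1.3400e+02] 0.03569342896662621 [-0.026  0.347  0.468  0.112 -0.175  0.004] [0.171 0.349 0.443 0.026 0.014 0.038]
```

View pics/m3.png

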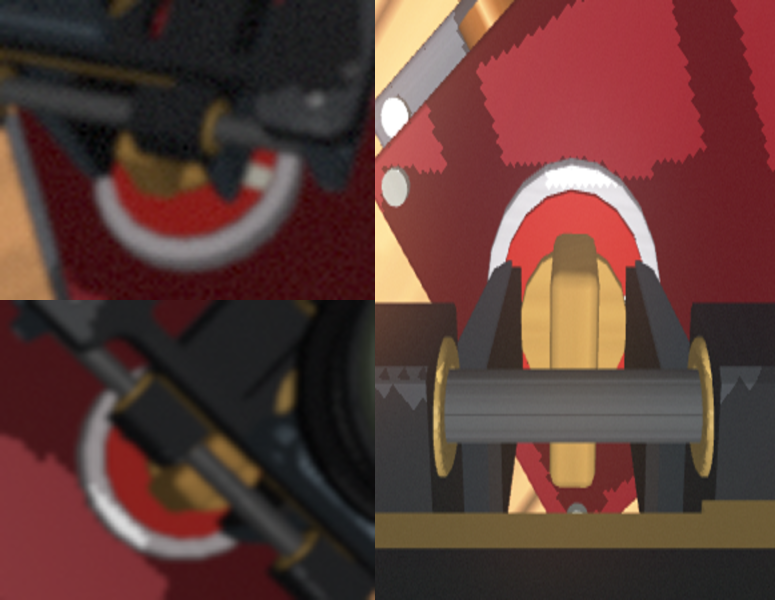

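The jaws stopped at 36 mm, on the round neck just under the bar, because the tips were 2 mm too low. I'll open a little, rise 7 mm and close on the bar itself.

play_rows:
  steps: "0 0 0 0;0 0 0 0;0 0 -0.7 0;0 0 -0.7 0;0 0 -0.7 0;0 0 -0.7 0"
  grip: 52

```text
clock: 4.78
eef_pos: [0.53, -0.1887, 0.1242]
tcp_rot: [180.0, 0.0, 134.0]
force: [-0.1, 0.1, -0.5]
gripper_width: 0.0476
```

play_rows:
  steps: "0 0 0 0;0 0 0 0;0 0 0 0;0 0 0 0;0 0 0 0;0 0 0 0;0 0 0 0;0 0 0 0"
  grip: 0
  squeeze: 30

```text
clock: 5.45
eef_pos: [0.53, -0.1887, 0.1242]
tcp_rot: [180.0, 0.0, 134.0]
force: [0.0, -0.2, 0.3]
gripper_width: 0.0142
```

```bash
python3 look.py w4
```

```text
5.6 [ 0.53   -0.1887  0.1242] [179.98   0.   133.99] 0.013825776746105934 [-0.474  0.011  0.046  0.052 -0.185  0.008] [0.355 0.449 0.359 0.012 0.016 0.008]
```

The grip is now on the bar: 14 mm opening with negligible side force. Next, a mark-angle measure from the scene camera, rectified onto the ring plane.

```bash
cat > m.py <<'E'
from h import *
import sys
C=np.array([.5297,-.1885])
def polar(p,img):
    # clockwise angle from world +x (deg) as rows(360*2), radius 15..34mm cols
    a=np.radians(np.arange(0,360,.5))[:,None]; r=np.linspace(.015,.034,39)[None]
    X=np.stack([C[0]+r*np.cos(a),C[1]-r*np.sin(a),np.full((720,39),.101)],-1)
    c=X@np.array(p["R"]).T+np.array(p["t"])
    u=(c[...,0]/c[...,2]*f(p)+p["cx"]).astype(np.float32);v=(c[...,1]/c[...,2]*f(p)+p["cy"]).astype(np.float32)
    return cv2.remap(img,u,v,cv2.INTER_LINEAR)
def mark(P):
    q=P[:,14:22].astype(float).mean(1)   # r 22..26 mm
    w=np.clip(np.minimum(q[:,1],q[:,2])/np.maximum(q[:,0],60)-.4,0,None)*(q[:,0]>110)
    return w
def show(w):
    best=np.argmax(np.convolve(np.r_[w,w[:40]],np.ones(30),"same")[:720]); i=np.arange(best-40,best+41)
    ww=w[i%720]; return (i*ww).sum()/max(ww.sum(),1e-9)/2, ww.sum()
if __name__=="__main__":
    T=[];M=[]
    for i in range(int(sys.argv[1])):
        p=imaging.read_camera("scene"); s=status.observe(); T.append(np.r_[s["force"],s["ft_torque"]]); M.append(show(mark(polar(p,p["image"]))))
    save(p,"s%.2f"%s["clock"])
    print("%.2f"%s["clock"],np.round(s["tcp_rot"][2],2),"F,T",np.mean(T,0).round(3),"mark",np.round(M,1).tolist())
E
python3 - <<'E'
from m import *
p=imaging.read_camera("scene")
o=[]
for n in("scene0","scene3"):
    P=polar(p,cv2.imread(f"pics/{n}.png")[:,:,::-1].copy()); print(n,show(mark(P))); o.append(cv2.resize(P,(150,600)))
cv2.imwrite("pics/pol.png",np.hstack(o)[:,:,::-1])
E
```

```text
scene0 (np.float64(318.4650345092371), np.float64(21.06726620884111))
scene3 (np.float64(318.38732027455774), np.float64(18.22359975022247))
```

View pics/pol.png

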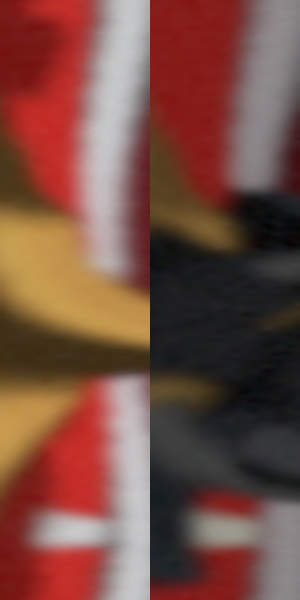

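play_rows:
  steps: "0 0 0 1.5;0 0 0 3;0 0 0 4.5;0 0 0 6"

```text
clock: 5.98
eef_pos: [0.5299, -0.1888, 0.1242]
tcp_rot: [-180.0, -0.0, 127.9]
force: [-0.0, -0.7, -0.3]
gripper_width: 0.0135
```

```bash
python3 m.py 3
```

```text
6.13 128.03 F,T [-0.307 -0.496  0.04  -0.077 -0.057 -0.024] mark [[318.1, 18.6], [318.1, 18.5], [318.1, 18.7]]
```

The polar strip shows the mark as a clean wedge at 318° clockwise from +x, and the measure is stable. I'll keep turning in 6° steps.

play_rows:
  steps: "0 0 0 2;0 0 0 4;0 0 0 6;0 0 0 6"

```text
clock: 6.47
eef_pos: [0.5297, -0.189, 0.1242]
tcp_rot: [-180.0, 0.0, 122.0]
force: [-0.5, -0.5, -0.3]
gripper_width: 0.0138
```

```bash
python3 m.py 2
```

```text
6.57 122.1 F,T [-1.007 -0.895  0.393 -0.146  0.044 -0.03 ] mark [[116.5, 0.1], [332.9, 0.3]]
```

play_rows:
  steps: "0 0 0 2;0 0 0 4;0 0 0 6;0 0 0 6"

```text
clock: 6.9
eef_pos: [0.5295, -0.1891, 0.1242]
tcp_rot: [-179.9, 0.0, 116.1]
force: [-1.9, -1.5, -0.4]
gripper_width: 0.014
```

```bash
python3 m.py 2
```

```text
7.00 116.17 F,T [-1.071 -1.025  0.468 -0.171  0.103 -0.05 ] mark [[115.0, 0.3], [114.9, 0.3]]
```

```bash
python3 - <<'E'
from m import *
o=[]
for n in("s6.13","s6.57","s7.00"):
    i=cv2.imread(f"pics/{n}.png"); o.append(cv2.resize(i[300:380,110:210],(260,208*2//2),interpolation=2))
w=imaging.read_camera("wrist"); save(w,"w7"); t=imaging.read_camera("top")
b=[cv2.resize(w["image"][130:430,170:470,::-1],(390,390)),cv2.resize(t["image"][200:310,450:560,::-1],(390,390),interpolation=2)]
cv2.imwrite("pics/c7.png",np.vstack([np.hstack(o),np.hstack(b)]))
E
```

```text
(no output)
```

View pics/c7.png

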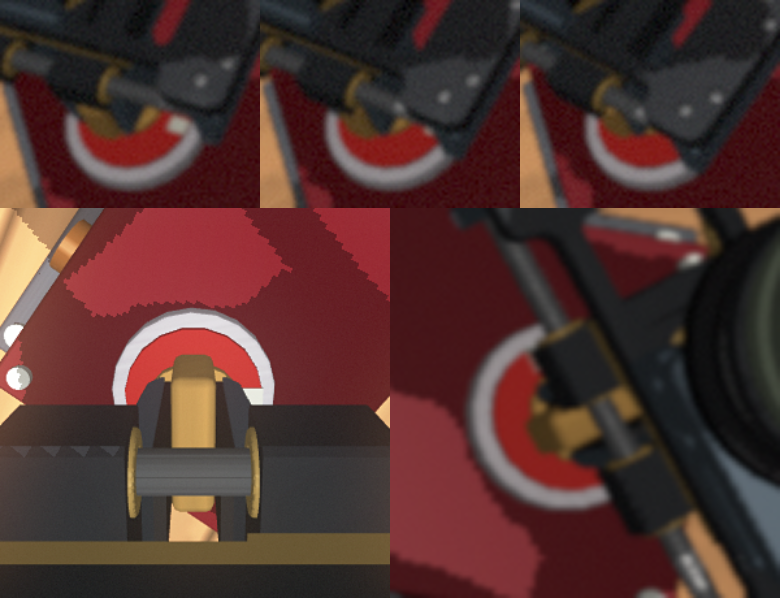

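In the scene view the gripper body now covers the mark. The wrist view shows it at the ring's right edge, moving into the clear as the tool turns, so I'll measure there.

```bash
sed -i 's/"scene"/"wrist"/; s/"s%.2f"/"w%.2f"/' m.py; python3 m.py 2; python3 - <<'E'
from m import *
p=imaging.read_camera("wrist"); P=polar(p,p["image"]); w=mark(P)
print([(i/2,round(w[i],2)) for i in range(560,720,4) if w[i]>.02])
E
```

```text
7.20 116.13 F,T [-1.739 -1.223  0.691 -0.234  0.175  0.059] mark [[328.2, 19.4], [328.2, 19.4]]
[(320.0, np.float64(0.4)), (322.0, np.float64(0.57)), (324.0, np.float64(0.56)), (326.0, np.float64(0.57)), (328.0, np.float64(0.57)), (330.0, np.float64(0.57)), (332.0, np.float64(0.57)), (334.0, np.float64(0.56)), (336.0, np.float64(0.56))]
```

play_rows:
  steps: "0 0 0 2;0 0 0 4;0 0 0 5;0 0 0 5"

```text
clock: 7.58
eef_pos: [0.5294, -0.1891, 0.1242]
tcp_rot: [-179.9, 0.0, 111.1]
force: [-2.1, -0.4, 1.0]
gripper_width: 0.0141
```

```bash
python3 m.py 2
```

```text
7.68 111.17 F,T [-2.372 -1.225  0.31  -0.294  0.262  0.075] mark [[333.5, 19.8], [333.2, 19.3]]
```

```bash
python3 - <<'E'
from m import *
from scipy.spatial.transform import Rotation as Ro
p=imaging.read_camera("wrist"); s=status.observe()
Rt=Ro.from_euler("xyz",s["tcp_rot"],degrees=True).as_matrix(); A=np.array(p["R"])@Rt; b=np.array(p["R"])@s["eef_pos"]+p["t"]
def cal(pos,rot):
    R=A@Ro.from_euler("xyz",rot,degrees=True).as_matrix().T; return dict(p,R=R,t=b-R@np.array(pos))
def rep(n,q,img):
    w=mark(polar(q,img)); i=np.where(w>.25)[0]/2; i=i[(i>280)]; print(n,i.min() if len(i) else 0,i.max() if len(i) else 0,show(w))
ld=lambda n:cv2.imread(f"pics/{n}.png")[:,:,::-1].copy()
rep("w1",cal([.53036,-.18678,.21419],[179.99,.03,134.085]),ld("w1"))
rep("w7",cal([.5295,-.1891,.1242],[-179.95,0,116.15]),ld("w7"))
rep("now",p,p["image"])
sc=imaging.read_camera("scene")
for n in("scene0","s6.13"): rep(n,sc,ld(n))
E
```

```text
w1 309.5 326.0 (np.float64(317.87848697164776), np.float64(18.392847874125927))
w7 320.0 336.5 (np.float64(328.1956976284132), np.float64(19.303066110795438))
now 325.0 342.0 (np.float64(333.445965089371), np.float64(19.853236176916262))
scene0 309.0 328.0 (np.float64(318.4650345092371), np.float64(21.06726620884111))
s6.13 307.5 327.5 (np.float64(318.0661450707254), np.float64(18.68303969779688))
```

The ring's full wedge is visible and has gone 317.9° → 333.4°, so the thread bit at about 7.5° of plug turn and the ring has turned 15.5° so far. It needs about 4.5° more.

play_rows:
  steps: "0 0 0 2;0 0 0 3.5;0 0 0 4.6;0 0 0 4.6;0 0 0 4.6"

```text
clock: 8.2
eef_pos: [0.5292, -0.1892, 0.1242]
tcp_rot: [-179.9, 0.0, 106.6]
force: [-1.1, -1.5, 1.6]
gripper_width: 0.0136
```

```bash
python3 m.py 3
```

```text
8.35 106.57 F,T [-2.788 -2.     0.769 -0.366  0.397  0.105] mark [[338.0, 19.6], [338.0, 19.6], [338.0, 19.6]]
```

Mark at 338.0°, so the ring has turned 20.1°. Releasing and rising.

play_rows:
  steps: "0 0 0 0;0 0 0 0;0 0 0 0;0 0 0 0;0 0 0 0;0 0 0 0;0 0 0 0;0 0 0 0"
  grip: 65

```text
clock: 9.02
eef_pos: [0.5293, -0.1892, 0.1242]
tcp_rot: [-179.9, 0.0, 106.6]
force: [0.4, 0.1, -0.2]
gripper_width: 0.0589
```

play_rows:
  steps: "0 0 -1.5 0;0 0 -4 0;0 0 -7 0;0 0 -9 0;0 0 -9 0;0 0 -9 0"

```text
clock: 9.52
eef_pos: [0.5299, -0.1893, 0.2152]
tcp_rot: [180.0, 0.1, 106.6]
force: [0.4, 0.1, -0.7]
gripper_width: 0.0592
```

```bash
python3 m.py 2; python3 - <<'E'
from h import *
p=imaging.read_camera("wrist"); save(p,"end")
E
```

```text
9.62 106.57 F,T [-0.2    0.395 -0.12  -0.028 -0.113  0.02 ] mark [[337.5, 18.5], [337.8, 18.6]]
```

View pics/end.png

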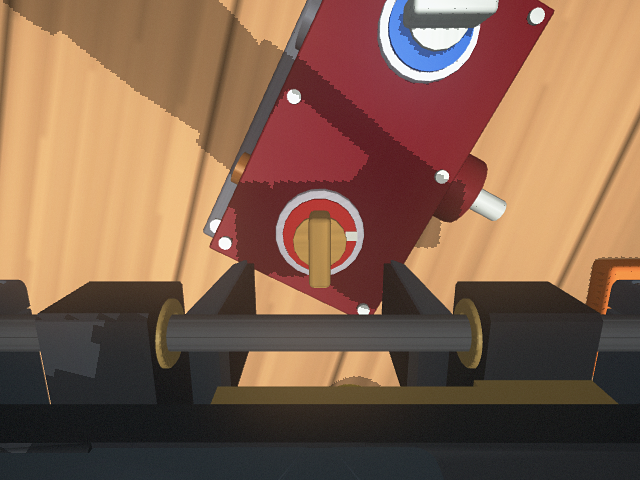

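The gripper is clear of everything. The bar is at (319,250), still lined up with the tool, and the mark at (351,236) reads 337.7°, so the ring has turned 19.8°. Handing in.

```bash
python3 -c "
from h import *
print(ctrl.close_job())"
```

```text
the job is handed in; nothing more can be done
None
```

The brass filler plug is nipped up and released, and I handed the job in at about 9.6 s. I turned it clockwise about 27° in all. The thread bit after about 7.5°, and the red ring then turned with the plug for about 20°.

- **Ring turn:** the white mark went from 317.9° to 337.7°, which is 19.8° measured from the same height before and after. While still gripped it read 20.1°.
- **After release:** the gripper is clear of the gearbox, and the wrist force is back to about zero. I only saw the level plug in pictures and nothing went near it; I did not measure its angle.
- **First grasp:** the jaws closed on the round neck just under the bar, so I opened, rose 7 mm and gripped the bar itself.
- **Checks that disagreed:**
  - The scene camera lost sight of the mark behind the gripper, so I switched to the wrist camera.
  - The wrist torque reading reached only about 0.1 N m, below the expected 0.15 to 0.22. I relied on the mark, which turned with the plug to within half a degree.

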